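# Hang the toiletry caddy level by the right hole

## Task

Hang the toiletry caddy on the brass peg of the steel post by the one of its five holes that makes it hang level with the heavy blue jar where it now stands, slid all the way back along the peg to the collar, and let go. The peg's height was not measured, so feel for it gently and never push or drop the caddy hard on it; keep the jar and the two pots in their cells and leave the other things alone.

Things in the scene. Friction and masses are not known exactly. Their poses are not given: they have to be found in the camera images.
- caddy: Loose hanging caddy, 130 g, balanced about its z axis. Origin: centre of its underside; z up, y along its length. Orange tray 53 (x) x 153 (y) x 22 mm high; its three cells in a row, centred at y = -50, 0, +50 mm (47 mm square, floor 3 mm), hold jar and pots. Over them stands a white upright board in the plane x = 0, 6 mm thick, 153 wide, from z = 48 to 155 mm: grip its top edge from above.
- hole_row (a point): Centre of the middle one of five round through holes, 12 mm diameter, in the caddy's board; caddy axes. It lies at (0, 0, 100) mm in the caddy's frame; the holes run along x and lie at y = -42, -21, 0, +21, +42 mm, all at z = 100 mm. The caddy may hang either way round.
- jar: Heavy blue ceramic jar with a blue twist cap, 44 mm diameter, 35 mm high, standing loose in one of the caddy's three cells (which one varies). Weighs 110 to 150 g. Origin: centre of its underside, z up.
- pot_a: Light yellow plastic pot with cap of the same colour, 44 mm diameter, 35 mm high, 12 g, loose in another cell. Origin: centre of its underside.
- pot_b: Light green plastic pot with cap of the same colour, 44 mm diameter, 35 mm high, 12 g, loose in the remaining cell. Origin: centre of its underside.
- stand: Fixed steel post with a horizontal arm and brass peg near its top, pointing along its -x axis at y = 0. Origin: centre of the base's underside, on the shelf; z up. Base disc 110 mm diameter, 12 mm high; mast 20 mm diameter, ending 6 mm above the arm's axis. The mast is telescopic, clamped at an unmeasured height. More than 20 N between caddy and stand is too hard.
- collar (a point): Middle of the RANGE in which the peg's root lies, 150 mm above the shelf, at the collar's front face, (-45, 0, 150) mm in the stand's frame and axes: the real peg axis there is up to 15 mm higher or lower (feel for it; it is firm). Brass collar 18 mm diameter; the peg, 6 mm diameter with a round end, runs from it 50 mm along -x to its tip, rising 4 mm on the way.
- hairbrush: Bystander: wooden hairbrush, 215 mm long, lying flat. Origin: under its middle.
- comb: Bystander: grey plastic comb, 170 x 34 x 5 mm, lying flat. Origin: under its middle.
- clipper: Bystander: steel nail clipper, 60 mm long, lying flat. Origin: under its middle.
- lotion: Bystander: blue plastic bottle, 52 mm diameter, 150 mm high, standing. Origin: centre of its underside.
- mug: Bystander: white mug, 80 mm diameter, 90 mm high, standing. Origin: centre of its underside.
- tin: Bystander: flat round aluminium tin, 70 mm diameter, 30 mm high. Origin: centre of its underside.
Mind the look-alikes: they are no part of the job. What is shaped like the stand but green or purple is not meant.

How it is judged:
On the way, in this order (a step that is already met when the one before it is completed fails the run):
1. the caddy is lifted clear of the shelf (height (world z) of caddy above 0.02 m and contact force between caddy and table below 0.05 N), for 0.1 s.
2. the caddy is on the peg, back at the collar (x of hole_row in the frame of stand between -0.062 and -0.03 m and y of hole_row in the frame of stand between -0.05 and 0.05 m and height (world z) of hole_row between 0.12 and 0.17 m and contact force between caddy and stand above 0.5 N), for 0.1 s.
At the end, for the whole second after the job is handed in: The caddy hangs at rest from the peg by a hole, its board within 17 mm of the collar, level within 0.14 rad (8 degrees), the row of holes between 120 and 170 mm above the shelf, jar and pots still standing in their cells (x of hole_row in the frame of stand between -0.062 and -0.03 m and y of hole_row in the frame of stand between -0.05 and 0.05 m and height (world z) of hole_row between 0.12 and 0.17 m and angle between caddy's own z axis and vertical below 0.14 rad and contact force between caddy and stand above 1.5 N and linear speed of caddy below 0.03 m/s and angular speed of caddy below 0.3 rad/s and z of jar in the frame of caddy between -0.003 and 0.012 m and z of pot_a in the frame of caddy between -0.003 and 0.012 m and z of pot_b in the frame of caddy between -0.003 and 0.012 m); the robot touches nothing.
It fails at once if caddy and stand pressed or knocked together with more than 20 N (contact force between caddy and stand above 20 N).
It fails at once if a bystander moved more than 30 mm (distance of any of hairbrush, comb, clipper, lotion, mug, tin from where it was at the start of the episode above 0.03 m).
It fails at once if jar or pots out of the caddy (z of any of jar, pot_a, pot_b in the frame of caddy above 0.03 m).
It also fails if it takes over 59 s, if anything falls off the work surface, if the arm or the gripper's body presses on something with over 40 N, if the wrist force passes 120 N, or if a joint passes its speed limit or range.

## Robot

A 6-joint arm with a two-finger parallel gripper is mounted at the origin on the work surface. World frame = base frame: x ahead of the robot, y to its left, z up, the work surface at z = 0. Lengths are in m, angles in rad, forces in N, time in s.
With the tool pointing down it reaches from about 0.375 to 0.975 m from the base axis. Payload 3.8 kg.
Tool frame: the origin (TCP) lies at the very end of the fingers, on their centre line; the grasp point (between the pads) lies 19 mm behind it (bot.pinch_z is the distance from the TCP to the grasp point, in m); x points along the fingers, y is the direction in which the jaws open and shut, and the axes are right-handed (so a half turn about x gives the same grasp; the last joint's range is limited). The gripper opens to 85 mm and grips with 20 to 120 N. Pads are 22 mm wide; open, the fingers measure 114 mm over their backs; the gripper's body (76 mm by 85 mm) begins 54 mm behind the grasp point. The pads swing forward as they close: fully open they stand 13 mm farther back than shut.
Start: joints at [1.133, 0.264, 1.604, -0, 1.274, -0.037], TCP at [0.263, 0.622, 0.231] pointing down, gripper open.
Joint ranges: [-2.63, 2.63], [-0.94, 2.18], [0.31, 2.57], [-1.31, 4.45], [0, 2.66], [-2.55, 2.55]. Speed limits (rad/s): [2.57, 2.57, 3.14, 3.14, 3.14, 3.14].

## Interface

Orientations are given as a rotation vector (axis times angle).
In Python, from workcell import monitor, imaging, finish_job, bot gives the robot as it stands.
- The arm moves only by the tool jog_arm, never from a script. Its argument "rows" is a list of rows, each a list of 7 numbers: the shift along the tool's x, y, z in m, then the turn, a rotation vector about the tool's x, y, z in rad, then the opening in per cent of the stroke, from 0 (shut) to 100 (fully open). A call has 1 to 20 rows; each row is the pose to reach, as a shift and turn from the pose measured when the call began, along the tool's axes at that moment; what a row does not reach only later rows make up. A row lasts 1/10 s, in which the tool goes at most 50 mm and 8.59 degrees, less where a joint would pass 70% of its speed; a pose out of reach is approached as far as the arm can. A call with a gripper value outside its range is refused whole. The fingers move at their own pace and stop on an object; "force" is the grip in N (left out, the last holds). Time passes only in rows, so rows that repeat a pose let the fingers close. It gives the time, the measured TCP pose, the force and the opening at its end, in the units of the state.
- monitor.read_state(): the state, without advancing time (a new reading comes with each control period).
- imaging.read_camera(name): name is "scene" or "side" or "wrist"; returns the picture (400x640x3 uint8, blue, green, red); there is no depth.
- imaging.camera_params(name): a dict with "fx", "fy", "cx", "cy" (pixels), "T" (4x4, takes a point from camera to world coordinates); the wrist camera has in their place "T_tool_cam" (4x4, takes a point from camera to tool coordinates, whose origin is the TCP and whose axes are the tool frame's). Camera axes: x right, y down, z forward; pixel columns grow to the right and rows downward; lengths in m; the calibration is good to about 2 mm. A picture is of the moment at which its call begins: read the wrist's pose just before it. camera_params takes no time and is no camera call.
- finish_job(): hands the job in, once; it reports no verdict.
The state is a dict: "time": time; "q": joint angles; "joint_vel": joint speeds; "joint_torque": joint torques, N m; "tool_pos": TCP position; "tcp_rot": TCP orientation; "wrist_force": force on the tool from outside, world axes, zero at the start; "torque": the same for the moment, N m; "width": opening from 0.0 (shut) to 1.0 (fully open).
Only numpy, scipy, OpenCV 4.12 (cv2) and the standard library are available. Lean on these libraries where they do the work, as an engineer would, in place of code of your own. Each camera call takes 0.05 s, during which the arm holds its last target. There are 200 camera calls.

## Working session

There is one attempt and no reset: what is moved stays moved. The work goes in short steps, Python scripts to look and compute and a tool call to move; the robot and the scene stay as the last step left them, time stands still between calls to the robot, and variables do not carry over. Pictures are saved under pics/ and viewed, about 8 in all and at most 12, crops included, and the job is handed in when it is done.

Besides the shell and the picture viewer there is one more tool, called after ">>>" as name(argument=value, ...) on one line, values as JSON. jog_arm: Moves the arm, as the interface text tells. Its arguments: {"type":"object","properties":{"rows":{"type":"array","items":{"type":"array","items":{"type":"number"}}},"force":{"type":"number"}},"required":["rows"]}

```bash
mkdir -p pics; ls
cat > h.py <<'E'
import numpy as np, cv2
from scipy.spatial.transform import Rotation as R
from workcell import monitor, imaging, finish_job, bot
def ray(cam,u,v):
    p=imaging.camera_params(cam)
    if 'T' in p: T=np.array(p['T'])
    else:
        s=monitor.read_state(); W=np.eye(4); W[:3,:3]=R.from_rotvec(s['tcp_rot']).as_matrix(); W[:3,3]=s['tool_pos']; T=W@np.array(p['T_tool_cam'])
    d=T[:3,:3]@np.array([(u-p['cx'])/p['fx'],(v-p['cy'])/p['fy'],1]); return T[:3,3],d
def onz(cam,u,v,z):
    o,d=ray(cam,u,v); return o+d*(z-o[2])/d[2]
def tri(obs):
    A=np.zeros((3,3));b=np.zeros(3);L=[ray(*o) for o in obs]
    for o,d in L:
        d=d/np.linalg.norm(d);P=np.eye(3)-np.outer(d,d);A+=P;b+=P@o
    x=np.linalg.solve(A,b); return x,[np.linalg.norm(np.cross(x-o,d/np.linalg.norm(d))) for o,d in L]
def proj(cam,X):
    p=imaging.camera_params(cam);T=np.array(p['T']);c=T[:3,:3].T@(np.array(X)-T[:3,3]);return p['fx']*c[0]/c[2]+p['cx'],p['fy']*c[1]/c[2]+p['cy']
E
python3 - <<'E'
from h import *
for c in('scene','side'):
    cv2.imwrite(f'pics/{c}0.png',imaging.read_camera(c)); p=imaging.camera_params(c); print(c,p['fx'],np.round(p['T'],3))
print(monitor.read_state())
E
```

```text
pics
scene 403.34851468880464 [[-0.597  0.673 -0.438  1.165]
 [ 0.802  0.489 -0.342  0.362]
 [-0.016 -0.555 -0.831  1.116]
 [ 0.     0.     0.     1.   ]]
side 389.9372985581425 [[-0.712 -0.338  0.616 -0.031]
 [-0.702  0.366 -0.61   0.607]
 [-0.02  -0.867 -0.498  0.651]
 [ 0.     0.     0.     1.   ]]
{'time': 0.1, 'q': array([ 1.13307432e+00,  2.64685250e-01,  1.60527788e+00,  8.59641815e-06,
        1.27372239e+00, -3.69362532e-02]), 'joint_vel': array([ 0.00174446, -0.00183348, -0.00408509, -0.00047346,  0.00046088,
       -0.00187967]), 'joint_torque': array([-8.88195655e-05, -5.16707361e+01, -3.68592167e+01, -3.85129522e-05,
        6.29474816e-03, -1.95344012e-05]), 'tool_pos': array([0.26307578, 0.62087713, 0.23005969]), 'tcp_rot': array([ 0.31281337,  1.54833595, -0.31602345]), 'wrist_force': array([ 0.36892164, -0.76612296, -0.22298472]), 'torque': array([-0.00123354, -0.0100747 ,  0.03758774]), 'width': 0.9992620379458644}
```

View pics/scene0.png

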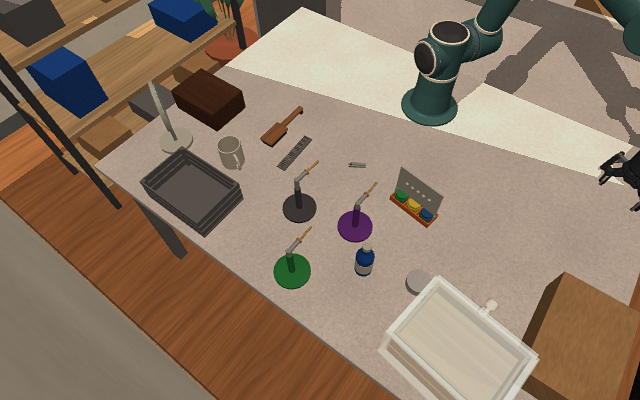

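View pics/side0.png

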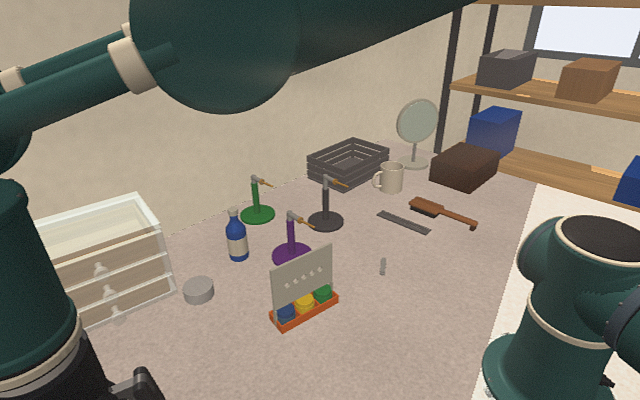

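Run:
```python
from h import *
a=cv2.imread('pics/scene0.png')[150:250,270:450]; b=cv2.imread('pics/side0.png')[165:335,230:360]
cv2.imwrite('pics/c1.png',cv2.resize(a,None,fx=4.4,fy=4.4,interpolation=cv2.INTER_CUBIC))
cv2.imwrite('pics/c2.png',cv2.resize(b,None,fx=3.5,fy=3.5,interpolation=cv2.INTER_CUBIC))
```

```text
(no output)
```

View pics/c1.png

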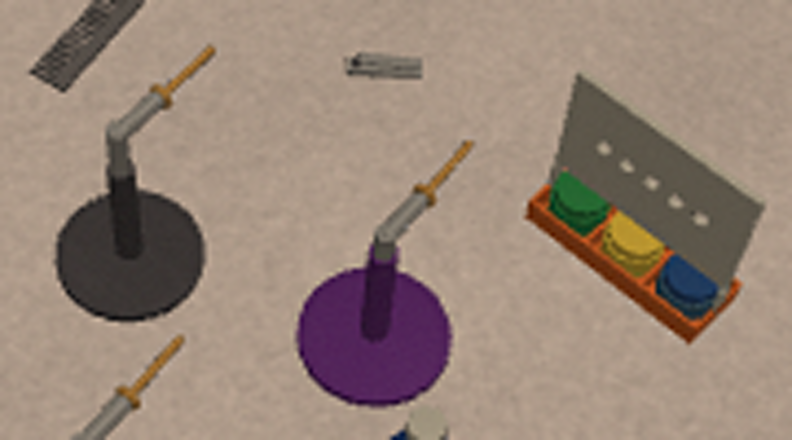

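View pics/c2.png

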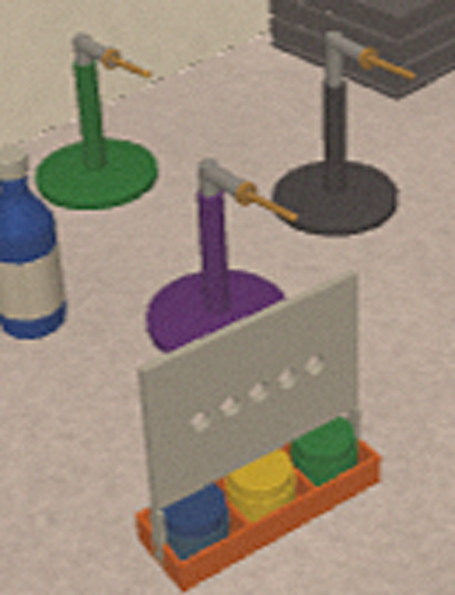

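Run:
```python
from h import *
def t(n,a,b):
    A=('scene',270+(a[0]-1.7)/4.4,150+(a[1]-1.7)/4.4);B=('side',230+(b[0]-1.2)/3.5,165+(b[1]-1.2)/3.5)
    x,e=tri([A,B]);print(n,np.round(x,4),np.round(e,4));return x
tip=t('tip',(213,47),(413,76));col=t('col',(164,95),(372,60))
d=tip-col;print('len',np.linalg.norm(d),'yaw',np.degrees(np.arctan2(d[1],d[0])))
for c,(u,v) in(('scene',(270+130/4.4,150+252/4.4)),('side',(230+336/3.5,165+194/3.5))): print('base',onz(c,u,v,.012))
g=t('hg',(603,148),(315,366));b=t('hb',(701,220),(200,421));t('hm',(652,184),(259,393))
t('hsel',(676,202),(230,407))
d=b-g;print('len',np.linalg.norm(d),'yaw',np.degrees(np.arctan2(d[1],d[0])))
g=t('cg',(578,74),(357,274));b=t('cb',(763,207),(140,370))
d=b-g;print('len',np.linalg.norm(d),'yaw',np.degrees(np.arctan2(d[1],d[0])),(g+b)/2)
t('purptip',(470,142),(297,217));t('purpcol',(430,192),(248,198))
p=imaging.camera_params('wrist');print(np.round(p['T_tool_cam'],3),p['fx'],bot.pinch_z)
print([a for a in dir(bot) if a[0]!='_'])
print(R.from_rotvec(monitor.read_state()['tcp_rot']).as_matrix().round(3))
```

```text
tip [ 0.5674 -0.1064  0.1606] [0.0004 0.0004]
col [ 0.6158 -0.1122  0.1549] [0.0013 0.0013]
len 0.049112814383389714 yaw 173.15905051588913
base [ 0.66402813 -0.11184563  0.012     ]
base [ 0.65341855 -0.11189703  0.012     ]
hg [0.4384 0.1365 0.096 ] [0.0011 0.0011]
hb [0.4524 0.2202 0.097 ] [0.0012 0.0012]
hm [0.4453 0.1787 0.0964] [0.0014 0.0014]
hsel [0.4489 0.1993 0.0964] [0.0013 0.0013]
len 0.0849016715473737 yaw 80.53363435208365
cg [0.4335 0.1037 0.1513] [0.0015 0.0015]
cb [0.4592 0.2552 0.1531] [0.0015 0.0015]
len 0.1536816366952433 yaw 80.39131896803173 [0.44634031 0.1794443  0.15221442]
purptip [0.5176 0.0715 0.1398] [0.0011 0.0011]
purpcol [0.565  0.0712 0.1347] [0.0001 0.0001]
[[-0.001 -0.269  0.963 -0.143]
 [ 1.    -0.001  0.    -0.001]
 [ 0.001  0.963  0.269 -0.067]
 [ 0.     0.     0.     1.   ]] 312.65820257841636 0.0187
['MotionError', 'pinch_z']
[[-0.001  0.39   0.921]
 [-0.002  0.921 -0.39 ]
 [-1.    -0.002 -0.   ]]
```

>>> jog_arm(rows=[[0,-0.316,0.336,1.335,0,0,100],[0,-0.316,0.336,1.335,0,0,100],[0,-0.316,0.336,1.335,0,0,100],[0,-0.316,0.336,1.335,0,0,100],[0,-0.316,0.336,1.335,0,0,100],[0,-0.316,0.336,1.335,0,0,100],[0,-0.316,0.336,1.335,0,0,100],[0,-0.316,0.336,1.335,0,0,100],[0,-0.316,0.336,1.335,0,0,100],[0,-0.316,0.336,1.335,0,0,100],[0,-0.316,0.336,1.335,0,0,100],[0,-0.316,0.336,1.335,0,0,100],[0,-0.316,0.336,1.335,0,0,100]])

```text
time: 1.4
tool_pos: [0.4485, 0.2002, 0.2305]
tcp_rot: [1.326, 1.128, -1.33]
wrist_force: [-0.3, -0.0, -0.1]
width: 0.999
```

>>> jog_arm(rows=[[0.05,0,0,0,0,0,100],[0.085,0,0,0,0,0,80],[0.1,0,0,0,0,0,60],[0.102,0,0,0,0,0,50],[0.102,0,0,0,0,0,40],[0.102,0,0,0,0,0,30]])

```text
time: 2.0
tool_pos: [0.4493, 0.2012, 0.13]
tcp_rot: [1.327, 1.128, -1.326]
wrist_force: [0.7, 0.2, -0.1]
width: 0.305
```

Run:
```python
from h import *
s=monitor.read_state();print(s['tool_pos'],R.from_rotvec(s['tcp_rot']).as_matrix().round(3),s['wrist_force'],s['width'])
a=cv2.resize(imaging.read_camera('scene')[120:240,350:490],None,fx=4,fy=4,interpolation=cv2.INTER_CUBIC)
cv2.imwrite('pics/d1.png',a)
```

```text
[0.44934732 0.20121762 0.13000284] [[ 0.001  0.987 -0.161]
 [-0.    -0.161 -0.987]
 [-1.     0.001  0.   ]] [ 0.69140359  0.17349631 -0.1153507 ] 0.30458505962282467
```

View pics/d1.png

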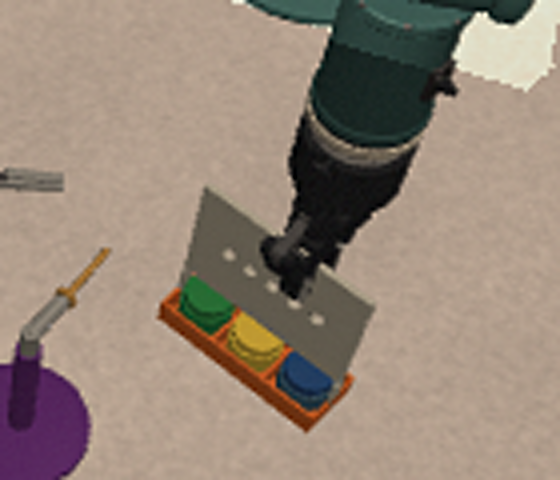

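The picture shows the fingers straddling the board just over the fourth hole (pixel 293,300), jar-side of centre. Closing.

>>> jog_arm(rows=[[0,0,0,0,0,0,10],[0,0,0,0,0,0,0],[0,0,0,0,0,0,0],[0,0,0,0,0,0,0],[0,0,0,0,0,0,0],[0,0,0,0,0,0,0],[-0.005,0,0,0,0,0,0],[-0.015,0,0,0,0,0,0],[-0.03,0,0,0,0,0,0],[-0.05,0,0,0,0,0,0],[-0.07,0,0,0,0,0,0],[-0.08,0,0,0,0,0,0],[-0.08,0,0,0,0,0,0]], force=80)

```text
time: 3.35
tool_pos: [0.4504, 0.2014, 0.212]
tcp_rot: [1.33, 1.126, -1.323]
wrist_force: [0.6, -0.2, -3.2]
width: 0.05
```

>>> jog_arm(rows=[[0,0.001,0.007,0,0,0,0],[0,0.003,0.02,0,0,0,0],[0,0.006,0.04,0,0,0,0],[0,0.01,0.063,0,0,0,0],[0,0.014,0.088,0,0,0,0],[0,0.018,0.113,-0.01,0,0,0],[0,0.022,0.138,-0.03,0,0,0],[0,0.026,0.163,-0.05,0,0,0],[0,0.03,0.188,-0.07,0,0,0],[0,0.036,0.213,-0.09,0,0,0],[0,0.045,0.235,-0.09,0,0,0],[0,0.06,0.255,-0.09,0,0,0],[0,0.08,0.27,-0.09,0,0,0],[0,0.1,0.28,-0.09,0,0,0],[0,0.113,0.286,-0.09,0,0,0],[0,0.12,0.288,-0.09,0,0,0],[0,0.123,0.289,-0.09,0,0,0],[0,0.123,0.289,-0.09,0,0,0],[0,0.123,0.289,-0.09,0,0,0]])

```text
time: 5.25
tool_pos: [0.5246, -0.103, 0.2118]
tcp_rot: [1.264, 1.173, -1.258]
wrist_force: [-0.9, 0.2, -3.3]
width: 0.051
```

Run:
```python
from h import *
s=monitor.read_state();print(s['tool_pos'],R.from_rotvec(s['tcp_rot']).as_matrix().round(3),s['wrist_force'],s['torque'],s['width'])
for c in ('scene','side'):
    u,v=map(int,proj(c,[.55,-.12,.15])); im=imaging.read_camera(c); cv2.imwrite(f'pics/{c}1.png',im)
    x0,y0=u-50,v-55; print(c,x0,y0)
    cv2.imwrite(f'pics/e_{c}.png',cv2.resize(im[y0:y0+100,x0:x0+100],None,fx=4,fy=4,interpolation=cv2.INTER_CUBIC))
cv2.imwrite('pics/e.png',np.hstack([cv2.imread('pics/e_scene.png'),cv2.imread('pics/e_side.png')]))
```

```text
[ 0.52457949 -0.10304364  0.2117936 ] [[ 0.003  0.997 -0.071]
 [ 0.001 -0.071 -0.997]
 [-1.     0.003 -0.001]] [-0.9326195   0.16354497 -3.28818283] [ 0.03456085 -0.05208778  0.05592267] 0.05132844617112166
scene 267 101
side 305 135
```

View pics/e.png

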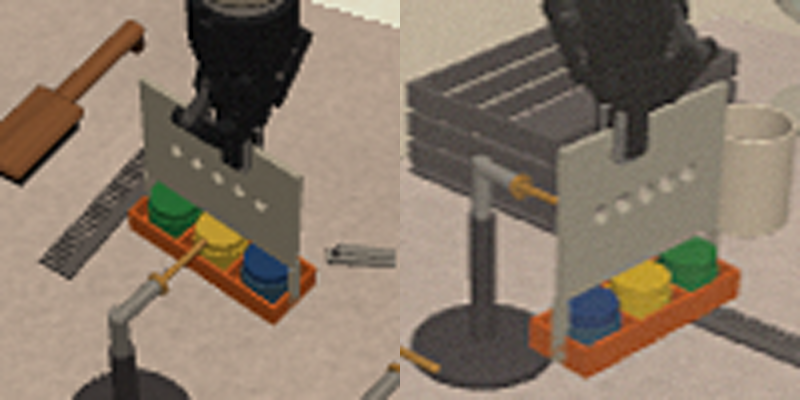

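Run:
```python
from h import *
S=lambda u,v:('scene',267+(u-1.5)/4,101+(v-1.5)/4)
D=lambda u,v:('side',305+(u-1.5)/4,135+(v-1.5)/4)
hs=[tri([S(*a),D(*b)]) for a,b in zip([(176,150),(197,163),(218,177),(240,191),(261,205)],[(287,173),(267,184),(246,195),(224,206),(201,217)])]
for h in hs: print(np.round(h[0],4),np.round(h[1],4))
P=np.array([h[0] for h in hs]);k=np.arange(-2,3)*.021
f=[np.polyfit(k,P[:,i],1) for i in range(3)];sel=np.array([np.polyval(c,.021) for c in f]);d=np.array([c[0] for c in f])
print('sel',sel,'dir',d,'yaw',np.degrees(np.arctan2(d[1],d[0])))
sd=lambda u,v:('side',230+(u-1.2)/3.5,165+(v-1.2)/3.5)
print('tip',tri([S(204,242),sd(413,76)]),'col',tri([S(164,276),sd(372,60)]))
```

```text
[ 0.5211 -0.1693  0.1779] [0.0012 0.0012]
[ 0.5218 -0.1486  0.1772] [0.0012 0.0012]
[ 0.5231 -0.1277  0.1764] [0.0013 0.0013]
[ 0.5242 -0.1061  0.1762] [0.0013 0.0013]
[ 0.526  -0.0852  0.1758] [0.0011 0.0011]
sel [ 0.52444    -0.10631435  0.17618568] dir [ 0.05777654  1.00314426 -0.02428606] yaw 86.70366596734306
tip (array([ 0.56894067, -0.10721821,  0.1590888 ]), [np.float64(0.0013756324603888747), np.float64(0.001375632460388885)]) col (array([ 0.61271661, -0.11085267,  0.15775992]), [np.float64(0.000495929669803351), np.float64(0.0004959296698034384)])
```

>>> jog_arm(rows=[[0.005,0,-0.001,0,0,0,0],[0.01,0,-0.002,0,0,0,0],[0.014,0.005,-0.002,0,0,0,0],[0.016,0.012,-0.002,0,0,0,0],[0.016,0.02,-0.002,0,0,0,0],[0.016,0.027,-0.002,0,0,0,0],[0.016,0.031,-0.002,0,0,0,0],[0.016,0.033,-0.002,0,0,0,0],[0.016,0.033,-0.002,0,0,0,0],[0.016,0.033,-0.002,0,0,0,0],[0.016,0.033,-0.002,0,0,0,0]], force=40)

```text
time: 6.45
tool_pos: [0.5576, -0.1033, 0.1962]
tcp_rot: [1.264, 1.173, -1.258]
wrist_force: [0.2, 0.4, -0.8]
width: 0.052
```

Run:
```python
from h import *
s=monitor.read_state();print(s['time'],s['tool_pos'],R.from_rotvec(s['tcp_rot']).as_matrix().round(3),s['wrist_force'],s['torque'],s['width'])
for c in ('scene','side'):
    u,v=map(int,proj(c,[.565,-.11,.16])); im=imaging.read_camera(c); cv2.imwrite(f'pics/{c}2.png',im)
    x0,y0=u-33,v-33; print(c,x0,y0)
    cv2.imwrite(f'pics/e_{c}.png',cv2.resize(im[y0:y0+66,x0:x0+66],None,fx=6,fy=6,interpolation=cv2.INTER_CUBIC))
cv2.imwrite('pics/f.png',np.hstack([cv2.imread('pics/e_scene.png'),cv2.imread('pics/e_side.png')]))
```

```text
6.45 [ 0.5576137  -0.10334633  0.19615445] [[ 0.004  0.997 -0.071]
 [ 0.001 -0.071 -0.997]
 [-1.     0.004 -0.001]] [ 0.19534048  0.35948658 -0.75764208] [ 0.02059361 -0.01153685  0.04543536] 0.05154361624047712
scene 284 126
side 316 153
```

View pics/f.png

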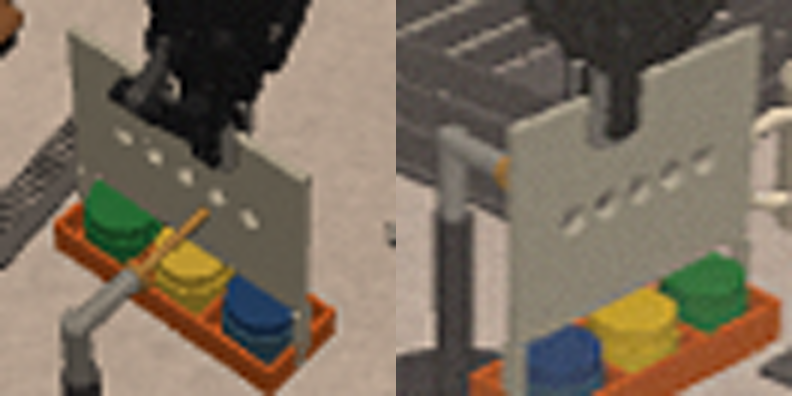

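>>> jog_arm(rows=[[0,0,0,0,0,0,0],[0,0,0,0,0,0,0],[0,0,0,0,0,0,0]])

```text
time: 6.85
tool_pos: [0.5576, -0.1034, 0.1963]
tcp_rot: [1.264, 1.172, -1.258]
wrist_force: [-0.0, 0.3, -2.0]
width: 0.05
```

Run:
```python
from h import *
S=lambda u,v:('scene',284+(u-2.5)/6,126+(v-2.5)/6)
D=lambda u,v:('side',316+(u-2.5)/6,153+(v-2.5)/6)
a=[(124,136),(155,157),(186,177),(218,198),(250,219)];b=[(307,158),(275,173),(243,188),(210,203),(177,220)]
for p,q in zip(a,b):
    x,e=tri([S(*p),D(*q)]);print(x.round(4),np.round(e,4))
    print('  tip in scene now at hole x-> ray y,z', )
o,d=ray(*S(207,211))
for x in(.558,.562,.566,.57): print(x,(o+d*(x-o[0])/d[0]).round(4))
print(monitor.read_state()['wrist_force'])
```

```text
[ 0.5542 -0.1698  0.1626] [0.0022 0.0022]
  tip in scene now at hole x-> ray y,z
[ 0.5559 -0.1486  0.1624] [0.0022 0.0022]
  tip in scene now at hole x-> ray y,z
[ 0.5572 -0.1277  0.1624] [0.002 0.002]
  tip in scene now at hole x-> ray y,z
[ 0.5587 -0.1064  0.1625] [0.002 0.002]
  tip in scene now at hole x-> ray y,z
[ 0.5598 -0.0856  0.1618] [0.0018 0.0018]
  tip in scene now at hole x-> ray y,z
0.558 [ 0.558  -0.1134  0.1431]
0.562 [ 0.562  -0.1103  0.1495]
0.566 [ 0.566  -0.1071  0.1559]
0.57 [ 0.57   -0.104   0.1623]
[-1.82664651e-03  3.07792001e-01 -2.03523628e+00]
```

>>> jog_arm(rows=[[0.002,0,0,0,0,0,0],[0.002,0.002,0,0,0,0,0],[0.002,0.004,0,0,0,0,0],[0.002,0.006,0,0,0,0,0],[0.002,0.007,0,0,0,0,0],[0.002,0.008,0,0,0,0,0],[0.002,0.009,0,0,0,0,0],[0.002,0.009,0,0,0,0,0]])

```text
time: 7.65
tool_pos: [0.5667, -0.104, 0.1943]
tcp_rot: [1.264, 1.172, -1.258]
wrist_force: [0.3, -0.6, -2.6]
width: 0.05
```

>>> jog_arm(rows=[[0,0.001,0,0,0,0,0],[0,0.002,0,0,0,0,0],[0,0.003,0,0,0,0,0],[0,0.004,0,0,0,0,0],[0,0.005,0,0,0,0,0],[0,0.005,0,0,0,0,0]])

```text
time: 8.25
tool_pos: [0.5718, -0.1044, 0.1943]
tcp_rot: [1.264, 1.172, -1.258]
wrist_force: [-0.5, -1.1, -2.0]
width: 0.051
```

>>> jog_arm(rows=[[0,0.001,0,0,0,0,0],[0,0.002,0,0,0,0,0],[0,0.003,0,0,0,0,0],[0,0.004,0,0,0,0,0],[0,0.005,0,0,0,0,0],[0,0.006,0,0,0,0,0],[0,0.006,0,0,0,0,0],[0,0.006,0,0,0,0,0]])

```text
time: 9.05
tool_pos: [0.5776, -0.1049, 0.194]
tcp_rot: [1.264, 1.173, -1.258]
wrist_force: [-0.7, -0.7, -5.1]
width: 0.049
```

Run:
```python
from h import *
for c in ('scene','side'):
    u,v=map(int,proj(c,[.575,-.11,.16])); im=imaging.read_camera(c); cv2.imwrite(f'pics/{c}3.png',im)
    x0,y0=u-25,v-25; print(c,x0,y0)
    cv2.imwrite(f'pics/e_{c}.png',cv2.resize(im[y0:y0+50,x0:x0+50],None,fx=8,fy=8,interpolation=cv2.INTER_CUBIC))
cv2.imwrite('pics/g.png',np.hstack([cv2.imread('pics/e_scene.png'),cv2.imread('pics/e_side.png')]))
```

```text
scene 290 136
side 321 160
```

View pics/g.png

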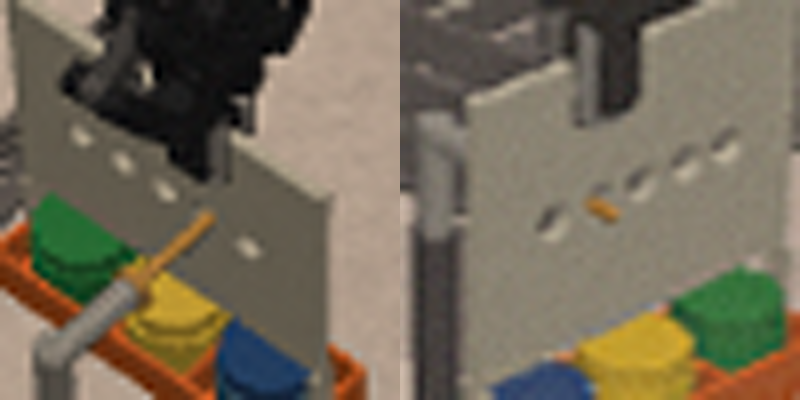

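Peg tip shows through the hole next to the jar-end one (side crop 603,208), low in the hole, so I lower 2 mm and slide on.

>>> jog_arm(rows=[[0.001,0,0,0,0,0,0],[0.002,0,0,0,0,0,0],[0.002,0,0,0,0,0,0],[0.002,0,0,0,0,0,0]])

```text
time: 9.55
tool_pos: [0.5779, -0.1048, 0.1924]
tcp_rot: [1.264, 1.172, -1.258]
wrist_force: [-0.4, -0.8, -2.0]
width: 0.05
```

>>> jog_arm(rows=[[0,0.002,0,0,0,0,0],[0,0.004,0,0,0,0,0],[0.0005,0.006,0,0,0,0,0],[0.0005,0.008,0,0,0,0,0],[0.001,0.01,0,0,0,0,0],[0.001,0.012,0,0,0,0,0],[0.001,0.012,0,0,0,0,0]])

```text
time: 10.25
tool_pos: [0.5902, -0.1057, 0.1913]
tcp_rot: [1.264, 1.172, -1.257]
wrist_force: [-0.5, 1.5, -2.8]
width: 0.051
```

>>> jog_arm(rows=[[0,0.002,0,0,0,0,0],[0,0.004,0,0,0,0,0],[0.0005,0.006,0,0,0,0,0],[0.0005,0.008,0,0,0,0,0],[0.001,0.009,0,0,0,0,0],[0.001,0.01,0,0,0,0,0],[0.001,0.01,0,0,0,0,0]])

```text
time: 10.95
tool_pos: [0.6002, -0.1064, 0.1903]
tcp_rot: [1.264, 1.172, -1.257]
wrist_force: [-0.4, -0.6, -1.8]
width: 0.05
```

Now 1 mm steps toward the collar.

>>> jog_arm(rows=[[0,0.001,0,0,0,0,0],[0,0.002,0,0,0,0,0],[0,0.003,0,0,0,0,0],[0.0005,0.004,0,0,0,0,0],[0.0005,0.005,0,0,0,0,0],[0.0005,0.006,0,0,0,0,0],[0.0005,0.006,0,0,0,0,0],[0.0005,0.006,0,0,0,0,0]])

```text
time: 11.75
tool_pos: [0.6063, -0.1068, 0.1898]
tcp_rot: [1.264, 1.172, -1.257]
wrist_force: [0.7, -0.6, -3.0]
width: 0.044
```

>>> jog_arm(rows=[[0,0.001,0,0,0,0,0],[0,0.0015,0,0,0,0,0],[0,0.002,0,0,0,0,0],[0,0.002,0,0,0,0,0]])

```text
time: 12.15
tool_pos: [0.6083, -0.107, 0.1899]
tcp_rot: [1.264, 1.172, -1.257]
wrist_force: [-1.3, 0.2, -2.6]
width: 0.05
```

>>> jog_arm(rows=[[0,0.0005,0,0,0,0,0],[0,0.001,0,0,0,0,0],[0,0.001,0,0,0,0,0]])

```text
time: 12.45
tool_pos: [0.6094, -0.1071, 0.1899]
tcp_rot: [1.264, 1.172, -1.257]
wrist_force: [-0.9, 0.1, -1.9]
width: 0.049
```

>>> jog_arm(rows=[[0,0.0005,0,0,0,0,0],[0,0.001,0,0,0,0,0],[0,0.001,0,0,0,0,0]])

```text
time: 12.75
tool_pos: [0.6105, -0.1072, 0.1899]
tcp_rot: [1.264, 1.172, -1.257]
wrist_force: [0.1, 0.8, -3.8]
width: 0.054
```

Run:
```python
from h import *
for c in ('scene','side'):
    u,v=map(int,proj(c,[.605,-.11,.155])); im=imaging.read_camera(c); cv2.imwrite(f'pics/{c}4.png',im)
    x0,y0=u-25,v-25; print(c,x0,y0)
    cv2.imwrite(f'pics/e_{c}.png',cv2.resize(im[y0:y0+50,x0:x0+50],None,fx=8,fy=8,interpolation=cv2.INTER_CUBIC))
cv2.imwrite('pics/i.png',np.hstack([cv2.imread('pics/e_scene.png'),cv2.imread('pics/e_side.png')]))
```

```text
scene 284 143
side 312 158
```

View pics/i.png

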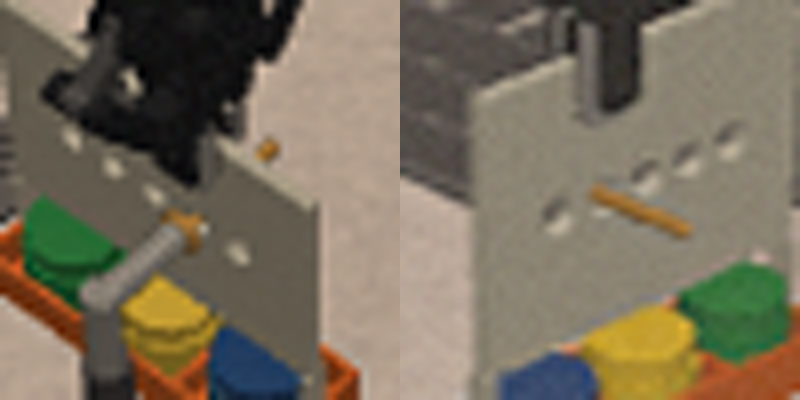

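```bash
cat >> h.py <<'E'
def avg(n=8):
    F=[]
    for _ in range(n): imaging.read_camera('wrist'); F.append(monitor.read_state()['wrist_force'])
    s=monitor.read_state();print(s['time'],s['tool_pos'].round(4),np.mean(F,0).round(2),np.std(F,0).round(2))
E
python3 -c "
from h import *
avg()"
```

```text
13.25 [ 0.6104 -0.1072  0.1899] [ 0.14  0.24 -2.61] [0.44 0.45 0.51]
```

>>> jog_arm(rows=[[0.0005,0,0,0,0,0,0],[0.001,0,0,0,0,0,0],[0.001,0,0,0,0,0,0]])

```text
time: 13.55
tool_pos: [0.6103, -0.1071, 0.1888]
tcp_rot: [1.264, 1.172, -1.258]
wrist_force: [-0.5, 0.2, -2.1]
width: 0.049
```

```bash
python3 -c "
from h import *
avg()"
```

```text
13.95 [ 0.6104 -0.1072  0.1889] [-0.23 -0.14 -2.42] [0.52 0.39 0.48]
```

Still free. Keep lowering.

>>> jog_arm(rows=[[0.0005,0,0,0,0,0,0],[0.001,0,0,0,0,0,0],[0.001,0,0,0,0,0,0]])

```text
time: 14.25
tool_pos: [0.6104, -0.1071, 0.1878]
tcp_rot: [1.264, 1.172, -1.257]
wrist_force: [-0.3, -0.4, -2.2]
width: 0.051
```

```bash
python3 -c "
from h import *
avg()"
```

```text
14.65 [ 0.6104 -0.1071  0.1879] [ 0.3  -0.15 -3.03] [0.4  0.24 0.37]
```

>>> jog_arm(rows=[[0.0005,0,0,0,0,0,0],[0.001,0,0,0,0,0,0],[0.001,0,0,0,0,0,0]])

```text
time: 14.95
tool_pos: [0.6104, -0.1071, 0.1868]
tcp_rot: [1.264, 1.172, -1.257]
wrist_force: [-0.3, 0.1, -3.0]
width: 0.051
```

```bash
python3 -c "
from h import *
avg()"
```

```text
15.35 [ 0.6105 -0.1071  0.187 ] [ 0.06 -0.02 -2.81] [0.26 0.52 0.51]
```

>>> jog_arm(rows=[[0.0005,0,0,0,0,0,0],[0.001,0,0,0,0,0,0],[0.001,0,0,0,0,0,0]])

```text
time: 15.65
tool_pos: [0.6105, -0.1072, 0.1861]
tcp_rot: [1.264, 1.172, -1.257]
wrist_force: [-0.0, -0.3, -2.6]
width: 0.055
```

```bash
python3 -c "
from h import *
avg()"
```

```text
16.05 [ 0.6105 -0.1072  0.186 ] [-0.1  -0.41 -2.  ] [0.42 0.51 0.53]
```

>>> jog_arm(rows=[[0.0005,0,0,0,0,0,0],[0.0005,0,0,0,0,0,0]])

```text
time: 16.25
tool_pos: [0.6106, -0.1073, 0.1858]
tcp_rot: [1.264, 1.172, -1.257]
wrist_force: [-0.6, -0.2, -0.7]
width: 0.053
```

```bash
python3 -c "
from h import *
avg()"
```

```text
16.65 [ 0.6106 -0.1073  0.1858] [-0.61 -0.81  0.54] [0.4  0.45 0.58]
```

>>> jog_arm(rows=[[0,0.0005,0,0,0,0,0],[0,0.001,0,0,0,0,0],[0,0.0015,0,0,0,0,0],[0,0.0015,0,0,0,0,0]])

```text
time: 17.05
tool_pos: [0.6119, -0.1075, 0.1856]
tcp_rot: [1.264, 1.172, -1.258]
wrist_force: [-1.2, -0.5, 0.3]
width: 0.053
```

```bash
python3 -c "
from h import *
avg()"
```

```text
17.45 [ 0.6122 -0.1074  0.1857] [-1.52 -1.62 -0.61] [0.44 0.55 0.53]
```

>>> jog_arm(rows=[[0,0.0005,0,0,0,0,0],[0,0.001,0,0,0,0,0],[0,0.001,0,0,0,0,0]])

```text
time: 17.75
tool_pos: [0.6132, -0.1075, 0.1857]
tcp_rot: [1.264, 1.171, -1.257]
wrist_force: [-1.2, -1.6, -0.1]
width: 0.052
```

```bash
python3 -c "
from h import *
avg()"
```

```text
18.15 [ 0.6132 -0.1075  0.1857] [-1.66 -1.62 -1.02] [0.63 0.31 0.37]
```

>>> jog_arm(rows=[[0.0003,0.0005,0,0,0,0,0],[0.0003,0.001,0,0,0,0,0],[0.0003,0.001,0,0,0,0,0]])

```text
time: 18.45
tool_pos: [0.6135, -0.1075, 0.1856]
tcp_rot: [1.264, 1.173, -1.258]
wrist_force: [-4.4, -1.1, 2.1]
width: 0.055
```

```bash
python3 -c "
from h import *
avg()"
```

```text
18.85 [ 0.6135 -0.1075  0.1855] [-5.01 -0.95  2.33] [0.47 0.66 0.37]
```

>>> jog_arm(rows=[[-0.0003,-0.0007,0,0,0,0,0],[-0.0003,-0.0007,0,0,0,0,0],[-0.0003,-0.0007,0,0,0,0,0],[-0.0003,-0.0007,0,0,0,0,5],[-0.0003,-0.0007,0,0,0,0,7],[-0.0003,-0.0007,0,0,0,0,9],[-0.0003,-0.0007,0,0,0,0,11],[-0.0003,-0.0007,0,0,0,0,14],[-0.0003,-0.0007,0,0,0,0,18],[-0.0003,-0.0007,0,0,0,0,25],[-0.0003,-0.0007,0,0,0,0,35],[-0.0003,-0.0007,0,0,0,0,35],[-0.0003,-0.0007,0,0,0,0,35]], force=20)

```text
time: 20.15
tool_pos: [0.6128, -0.1075, 0.1859]
tcp_rot: [1.264, 1.173, -1.258]
wrist_force: [-0.2, -0.6, 0.1]
width: 0.35
```

Run:
```python
from h import *
avg(6)
for c in ('scene','side'):
    u,v=map(int,proj(c,[.605,-.11,.14])); im=imaging.read_camera(c); cv2.imwrite(f'pics/{c}5.png',im)
    x0,y0=u-33,v-33; print(c,x0,y0)
    cv2.imwrite(f'pics/e_{c}.png',cv2.resize(im[y0:y0+66,x0:x0+66],None,fx=6,fy=6,interpolation=cv2.INTER_CUBIC))
cv2.imwrite('pics/j.png',np.hstack([cv2.imread('pics/e_scene.png'),cv2.imread('pics/e_side.png')]))
```

```text
20.45 [ 0.6128 -0.1075  0.1859] [ 0.14 -0.01 -0.12] [0.49 0.43 0.37]
scene 276 138
side 304 155
```

View pics/j.png

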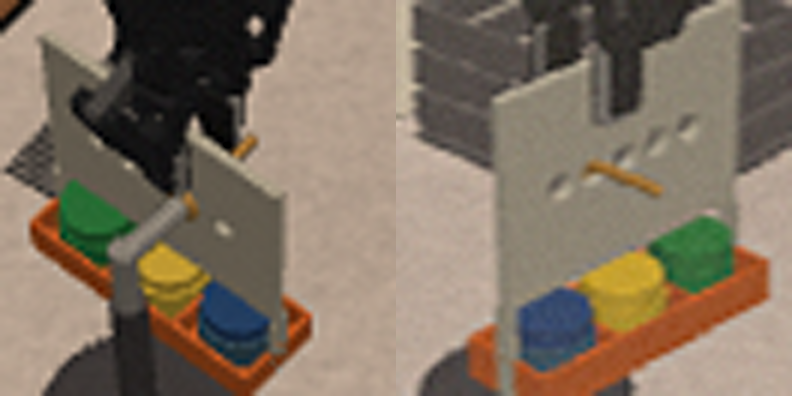

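The caddy hangs by the peg with the fingers clear (peg at 590,165 on the side crop, pots and jar in their cells). Retreat straight up, slowly at first.

>>> jog_arm(rows=[[-0.003,0,0,0,0,0,35],[-0.008,0,0,0,0,0,35],[-0.015,0,0,0,0,0,35],[-0.025,0,0,0,0,0,35],[-0.04,0,0,0,0,0,35],[-0.06,0,0,0,0,0,35],[-0.08,0,0,0,0,0,35],[-0.1,0,0,0,0,0,35],[-0.11,0,0,0,0,0,35],[-0.11,0,0,0,0,0,35],[-0.11,0,0,0,0,0,35],[-0.11,0,0,0,0,0,35],[-0.11,0,0,0,0,0,35],[-0.11,0,0,0,0,0,35],[-0.11,0,0,0,0,0,35]])

```text
time: 22.05
tool_pos: [0.6121, -0.1075, 0.2952]
tcp_rot: [1.263, 1.174, -1.259]
wrist_force: [0.4, -0.2, -0.1]
width: 0.349
```

Run:
```python
from h import *
ims={}
for c in ('scene','side'):
    u,v=map(int,proj(c,[.605,-.11,.14])); im=imaging.read_camera(c)
    x0,y0=u-33,v-33; print(c,x0,y0); ims[c]=im
    cv2.imwrite(f'pics/e_{c}.png',cv2.resize(im[y0:y0+66,x0:x0+66],None,fx=6,fy=6,interpolation=cv2.INTER_CUBIC))
cv2.imwrite('pics/k.png',np.hstack([cv2.imread('pics/e_scene.png'),cv2.imread('pics/e_side.png')]))
for _ in range(20): imaging.read_camera('wrist')
for c in ims: print(c,cv2.absdiff(imaging.read_camera(c),ims[c]).mean(), 'motion over 1 s, crop diff')
print(monitor.read_state()['time'],monitor.read_state()['wrist_force'])
```

```text
scene 276 138
side 304 155
scene 1.0638671875 motion over 1 s, crop diff
side 2.845307291666667 motion over 1 s, crop diff
23.25 [-0.35022034 -0.5851811  -0.21062453]
```

View pics/k.png

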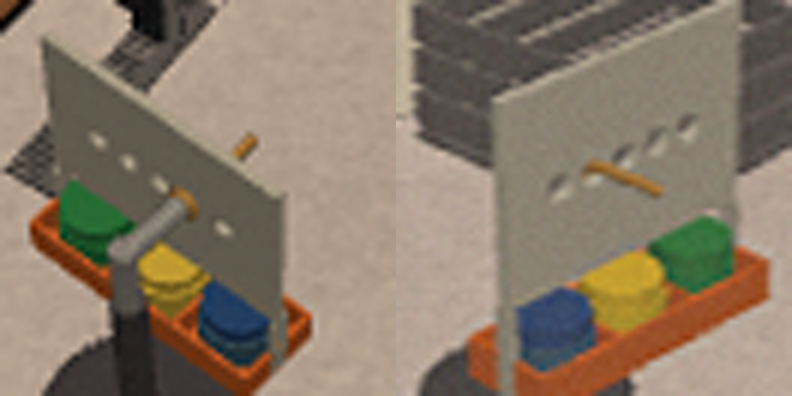

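Run:
```python
from h import *
S=lambda u,v:('scene',276+(u-2.5)/6,138+(v-2.5)/6)
D=lambda u,v:('side',304+(u-396-2.5)/6,155+(v-2.5)/6)
g=tri([S(98,140),D(686,128)])[0];b=tri([S(223,230),D(560,188)])[0];print(g,b,np.degrees(np.arcsin((b-g)[2]/.084)))
finish_job()
```

```text
[ 0.61007772 -0.1743038   0.15234482] [ 0.61588578 -0.09083685  0.14967901] -1.8186352927926963
the job is handed in; nothing more can be done
```

The caddy is hanging on the steel post's brass peg, back against the collar, and the job is handed in. It hangs by the hole one in from the jar end (21 mm off centre), which works out as the balance hole for any jar weight from 110 to 150 g.

- **Feeling for the peg:** I lowered the caddy in steps of 1 mm or less until its weight came onto the peg. I then eased it back until it touched the collar, where the wrist force reached about 5 N, and backed off before opening the fingers.
- **Last checks:** after I let go and lifted clear, the wrist force was about zero. The jar and both pots were in their cells, and the caddy was about 1.8° off level. The row of holes measured about 151 mm up; my camera heights had been reading about 4 mm low. The board sits right at the collar.
- **Weak points in the checks:** my motion check compared whole pictures taken a second apart. It showed only small differences, which I put down to image noise, but it can't prove the caddy was perfectly still. I did not measure whether the other items moved; the arm's path stayed away from them. Wrist-force readings were noisy by about 1 N, and one reading before the peg was reached was briefly off by about 2 N but settled without contact.

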